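# Open the locked finds box by its two number dials

## Robot

A 6-joint arm with a two-finger parallel gripper is mounted at the origin on a cart in front of the work surface, level with it; the furniture and walls round the work are solid. World frame = base frame: x ahead of the robot, y to its left, z up, the work surface at z = 0. Lengths are in m, angles in degrees, forces in N, time in s.
With the tool pointing down it reaches from about 0.4 to 0.825 m from the base axis. Payload 7 kg.
Tool frame: the origin (TCP) lies midway between the tips of the shut fingers; the grasp point (between the pads) lies 19 mm behind it; z points along the fingers, y is the direction in which the jaws open and shut (so a half turn about z gives the same grasp; the last joint's range is limited). The gripper opens to 88 mm and grips with 3 to 60 N. Pads are 19 mm wide; open, the fingers measure 130 mm over their backs; the gripper's body (78 mm by 193 mm) begins 47 mm behind the grasp point.
Start: joints at [91.564, 20.546, 0.682, 0, -70.136, -16.507], TCP at [0.174, 0.652, 0.227] pointing down, gripper open.
Joint ranges: [-176.03, 176.03], [-82.01, 121.73], [-58.28, 71.71], [-173.87, 95.51], [-174.79, -0.11], [-173.66, 173.66]. Speed limits (degrees/s): [136.94, 136.94, 172.46, 180, 180, 180].

## Interface

Orientations are given as [roll, pitch, yaw] about the fixed x, y, z axes, in that order (R = Rz(yaw) Ry(pitch) Rx(roll)).
In Python, from plant import r gives the robot as it stands. The module is installed in compiled form; this text tells all that it offers.
- The arm moves only by the tool send_rows, never from a script. Its argument "motion" is a list of rows, each an object with "travel": the shift along the tool's x, y, z in m, a list of three; "spin": the turn about the tool's z in degrees. In form: [{"travel": [tx, ty, tz], "spin": spin}, ...]. A call has 1 to 5 rows; each row shifts and turns the pose as measured when the row begins, along the tool's axes as they then stand; what a row does not reach is not made up. A row lasts 1/12 s, in which the tool goes at most 41.7 mm and 7.16 degrees, less where a joint would pass 70% of its speed; a pose out of reach is approached as far as the arm can. A call is refused whole if a number of a shift passes 0.0417 or a number of a turn 7.16, either way. A call with a gripper value outside its range is refused whole. "gripper" is the gripper command: -1 is shut, 1 is fully open, values between are in proportion, set as the call begins (left out, the last holds). The fingers move at their own pace and stop on an object; "squeeze" is the grip in N (left out, the last holds). Time passes only in rows, so rows that do not move let the fingers close. It gives the time, the measured TCP pose, the force and the opening at its end, in the units of the state.
- r.get_state(): the state, without advancing time (a new reading comes with each control period).
- r.capture(name): name is "scene" or "top"; returns (picture, depth): 480x640x3 uint8, blue, green, red; 480x640 float32, m along the optical axis (not along the pixel's ray), 0 where there is no reading.
- r.get_calibration(name): a dict with "fov_y" (degrees; the focal length in pixels is half the picture's height over the tangent of half this angle, whatever the lens; pixels are square), "cx", "cy" (the principal point, pixels), "origin" and "orientation" of the camera in the world. Camera axes: x right, y down, z forward; pixel columns grow to the right and rows downward; lengths in m; the calibration is good to about 2 mm. A picture is of the moment at which its call begins. get_calibration takes no time and is no camera call.
- r.close_job(): hands the job in, once; it reports no verdict.
Trained networks look in the newest picture that a camera, given by its name, has taken for a name from the list of things; names that differ only in an ending like _2 or _b are one class to them, and where a whole thing is asked for, a point or a joint stands for the part that bears it (a point fixed in the world has none). Each returns a list of dicts, best first, with "conf" (0 to 1); they miss things now and then, are a little off and sometimes report something else, mostly with a low value. They report only what shows in the picture. A call takes as long as a camera call.
- r.boxes_of(camera, target): "at" ([x, y, z] in m, in the coordinates of the camera as it stood for that picture, good to about 4 mm: the middle of the surface that is visible of it).
- r.pinpoint(camera, target): "at" ([x, y, z] in m, in the coordinates of the camera as it stood for that picture, good to about 4 mm: a listed point, or the origin of a listed thing).
The state is a dict: "time_s": time; "joints": joint angles; "qd": joint speeds; "joint_torque": joint torques, N m; "tcp_pos": TCP position; "eef_rot": TCP orientation; "contact_force": force on the tool from outside, world axes, zero at the start; "moment": the same for the moment, N m; "gripper_width": finger opening in m.
Only numpy, scipy, OpenCV 4.12 (cv2) and the standard library are available. Lean on these libraries where they do the work, as an engineer would, in place of code of your own. Each camera call takes 0.05 s, during which the arm holds its last target. There are 200 camera calls.

## Task

Open the locked box: turn its left dial clockwise to 3 and its right dial anticlockwise to 7, then draw the lid all the way back toward the front edge of the box and let go. The lock is worn and catches up to nearly half a division before or after the printed number, so turn each dial gently until you feel it come up against its catch and stop there; force neither the dials nor the lid, and leave the things around the box where they are.

Things in the scene. Friction and masses are not known exactly. Their poses are not given: they have to be found in the camera images.
- lockbox: grey steel box fixed to the desk, 160 x 220 mm, top face 60 mm above the desk. Origin at the centre of its underside; x points from the front edge (nearest the robot) to the rear, y to the left. The rear 68 mm of the top is a fixed aluminium plate with the two dials; the rest is the dark sliding lid. Guides along the left and right edges stand 3 mm above the top.
- lock_plate: fixed plate on the rear of the box's top; origin at the box's centre, 56 mm above the desk. Round each dial it bears 0 to 9, 0.628 rad apart, clockwise from above, 0 at the rear. Under it a sprung pawl per dial drops into the dial's cam at the catch: the dial then is stopped both ways (0.05 rad of play). Plate and pawls bear 25 N in all, about 0.4 N m on a dial.
- left_dial (a joint): angle of the left dial, rad, clockwise from above: 0 with its white pointer at 0 (rear), 1.885 at 3. Starts between 1 and 2; the catch is met clockwise, anywhere from 1.6 to 2.17. Till then it turns with under 0.1 N m and stays where left. At the catch it stops, and the twist rises by some 4 N m per rad: turn no further once it has risen by 0.15 N m.
- right_dial (a joint): angle of the right dial, rad, clockwise positive as for the left: 4.398 at 7. Starts between 8 and 9; the catch is met anticlockwise (falling value), anywhere from 4.683 down to 4.113. Same feel and limits as the left dial.
- left_dial_grip (a point): centre of the left dial's knob, a round black fluted knob of 36 mm diameter on a vertical axis, from 62 to 85 mm above the desk; this point lies on the axis 73.5 mm above the desk. In the box's frame it lies at x = 46 mm, y = +55 mm.
- right_dial_grip (a point): the same point of the right dial's knob, x = 46 mm, y = -55 mm in the box's frame.
- lid (a joint): how far the lid is drawn toward the front of the box (-x of the box), in m: 0 shut, 0.045 fully open at its stop. It slides with about 1.5 N and stays where it is left. While either pawl is not in its cam the lid is held after about 1 mm; then do not pull with more than 15 N.
- lid_bar (a point): centre of the lid's pull bar, an upright aluminium bar 12 mm thick (along the box's x), 44 mm long (along its y), from 60 to 82 mm above the desk; this point is 71 mm above the desk, at x = -18 mm, y = 0 in the box's frame when the lid is shut.
- glue_stick: glue stick lying to the right of the box, 24 x 95 x 24 mm; leave alone. Origin at the centre of its underside.
- putty: green block of modelling putty behind the box, 36 x 59 x 23 mm; leave alone. Origin at the centre of its underside.

How it is judged (in metres and radians):
On the way:
1. both dials stand at their numbers (within half a division) with the lid still shut (value of joint left_dial between 1.571 and 2.199 rad and value of joint right_dial between 4.084 and 4.712 rad and value of joint lid below 0.006 m), for 0.2 s.
At the end, for the whole second after the job is handed in: the lid is drawn open by at least 40 of its 45 mm and at rest, and the dials still stand within half a division (0.314 rad) of 3 (left) and 7 (right) (value of joint lid above 0.04 m and velocity of joint lid between -0.005 and 0.005 m/s and value of joint left_dial between 1.571 and 2.199 rad and value of joint right_dial between 4.084 and 4.712 rad); the robot touches nothing.
It fails at once if the lock is forced: more than 25 N on the plate and its pawls (from a dial turned against its catch, the lid pulled against a pawl, or a push on the plate) (contact force between lock_plate and anything else above 25 N).
It fails at once if the glue stick or the putty block is moved by more than 25 mm (distance of any of glue_stick, putty from where it was at the start of the episode above 0.025 m).
It also fails if it takes over 72 s, if anything falls off the work surface, if the arm or the gripper's body presses on something with over 40 N, if the wrist force passes 120 N, or if a joint passes its speed limit or range.

## Working session

There is one attempt and no reset: what is moved stays moved. The work goes in short steps, Python scripts to look and compute and a tool call to move; the robot and the scene stay as the last step left them, time stands still between calls to the robot, and variables do not carry over. Pictures are saved under pics/ and viewed, about 8 in all and at most 12, crops included, and the job is handed in when it is done.

Besides the shell and the picture viewer there is one more tool, called after "Call:" in YAML: its name, and indented under it one key for each argument. send_rows: Moves the arm, as the interface text tells. Its arguments: {"type":"object","properties":{"motion":{"type":"array"},"gripper":{"type":"number"},"squeeze":{"type":"number"}},"required":["motion"]}

```bash
mkdir -p pics; cat > h.py <<'E'
import numpy as np, cv2
from scipy.spatial.transform import Rotation as R
from plant import r
def cam(n):
    c=r.get_calibration(n); o=np.array(c["orientation"],float)
    Rm=o if o.shape==(3,3) else (R.from_euler('xyz',o,degrees=True).as_matrix() if o.size==3 else R.from_quat(o).as_matrix())
    f=240/np.tan(np.radians(c["fov_y"]/2))
    return c,Rm,np.array(c["origin"]),f
def w(n,p):
    c,Rm,t,f=cam(n); return Rm@np.array(p)+t
def proj(n,P):
    c,Rm,t,f=cam(n); q=Rm.T@(np.array(P)-t); return np.array([c["cx"]+f*q[0]/q[2],c["cy"]+f*q[1]/q[2]])
E
python3 - <<'E'
from h import *
print(r.get_state())
for n in ("scene","top"):
    print(r.get_calibration(n))
    im,d=r.capture(n); cv2.imwrite(f"pics/{n}0.png",im)
    for k in ("lockbox","lock_plate","left_dial_grip","right_dial_grip","lid_bar","glue_stick","putty"):
        print(n,k,[(round(x["conf"],2),w(n,x["at"]).round(4)) for x in r.pinpoint(n,k)[:2]])
E
```

```text
{'time_s': 0.0, 'joints': array([ 9.15663403e+01,  2.05931945e+01,  6.35147840e-01, -2.05630007e-02,
       -7.01356192e+01, -1.65072593e+01]), 'qd': array([ 0.11558648, -0.01303493,  0.04232164,  0.07089143,  0.05060272,
        0.05262266]), 'joint_torque': array([-1.19388413e-03, -5.82722390e+01,  2.93061054e+01,  6.99684530e+00,
        7.01167941e-03, -1.68958773e-04]), 'tcp_pos': array([0.17392315, 0.65171463, 0.22561187]), 'eef_rot': array([ 1.79904702e+02, -8.08282062e-03, -1.49479152e+01]), 'contact_force': array([-0.51295454, -0.80863815,  0.34812665]), 'moment': array([-0.00453124, -0.02824234,  0.0055949 ]), 'gripper_width': 0.08779207332226988}
{'fov_y': 45.01849341625386, 'cx': 329.3068924823194, 'cy': 243.89736750613415, 'origin': array([ 0.03687796, -0.73011325,  0.43735404]), 'orientation': array([-114.13616551,    0.41403374,  -43.00127435])}
scene lockbox [(0.58, array([ 0.5187, -0.1373,  0.0027]))]
scene lock_plate [(0.65, array([ 0.5179, -0.1335,  0.0542]))]
scene left_dial_grip [(0.7, array([ 0.5707, -0.0811,  0.0755]))]
scene right_dial_grip [(0.68, array([ 0.5
[... 187 characters left out ...]
  0.0703]))]
scene putty [(0.82, array([0.6971, 0.0458, 0.0036]))]
{'fov_y': 49.508938784568876, 'cx': 322.9151127756574, 'cy': 248.71434499472002, 'origin': array([ 0.49033649, -0.12240586,  0.92810651]), 'orientation': array([-173.61765753,   -0.55594993,  -90.36855351])}
top lockbox [(0.96, array([ 5.146e-01, -1.364e-01, -5.000e-04]))]
top lock_plate [(0.69, array([ 0.5179, -0.1395,  0.0559]))]
top left_dial_grip [(0.67, array([ 0.5655, -0.086 ,  0.0735]))]
top right_dial_grip [(0.58, array([ 0.559 , -0.1964,  0.0759]))]
top lid_bar [(0.84, array([ 0.5003, -0.1314,  0.068 ]))]
top glue_stick [(0.6, array([ 0.509 , -0.2982,  0.0009]))]
top putty [(0.71, array([ 0.6977,  0.0432, -0.0028]))]
```

```bash
python3 - <<'E'
from h import *
im=cv2.imread("pics/top0.png")
c,yaw=np.array([.5165,-.138]),np.radians(-3.5)
def bx(x,y,z): return np.array([c[0]+np.cos(yaw)*x-np.sin(yaw)*y,c[1]+np.sin(yaw)*x+np.cos(yaw)*y,z])
for q in [(46,55,85),(46,-55,85),(-18,0,82)]:
    print(q,proj("top",bx(*np.array(q)/1000)).round(1))
p=proj("top",bx(0,0,.06)).astype(int); print(p)
x0,y0=max(p[0]-110,0),max(p[1]-100,0)
cv2.imwrite("pics/c1.png",cv2.resize(im[y0:y0+165,x0:x0+220],None,fx=3.6,fy=3.6,interpolation=cv2.INTER_CUBIC)); print(x0,y0)
E
```

```text
(46, 55, 85) [295.1 260.4]
(46, -55, 85) [362.7 264.1]
(-18, 0, 82) [326.8 301.8]
[327 291]
217 191
```

View pics/c1.png

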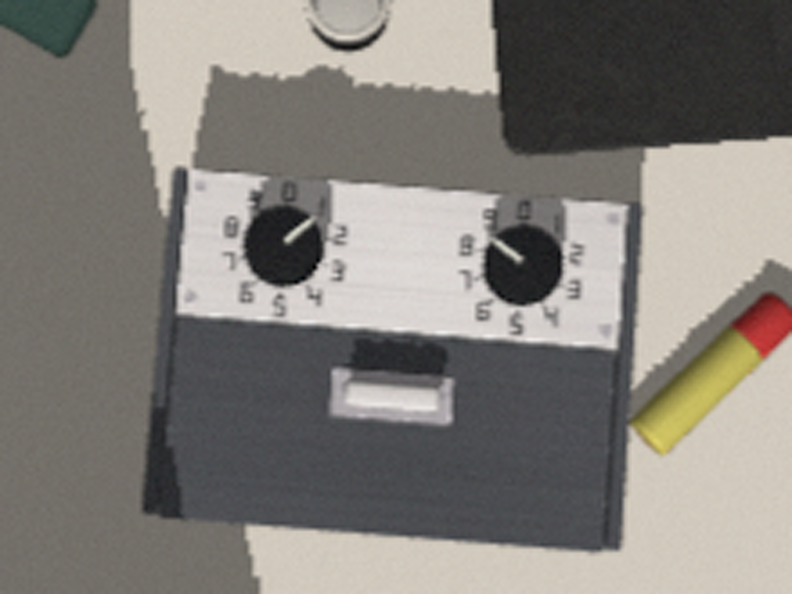

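View pics/top0.png

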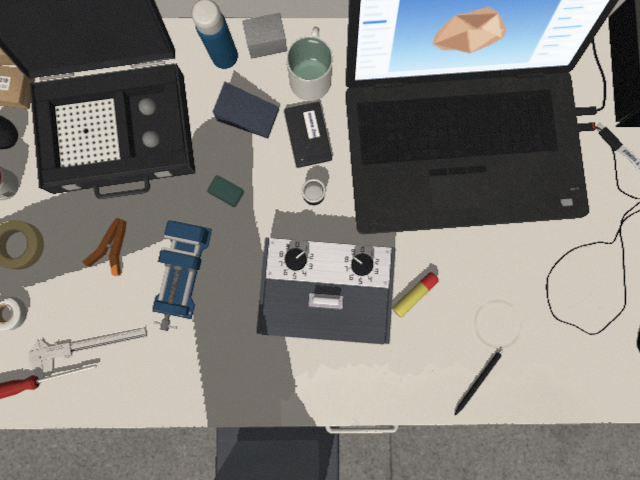

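Top view: left knob at crop (284,245), i.e. picture (295.9,259.0), with its pointer between 1 and 2. Right knob is at (362.3,264.6), with its pointer between 8 and 9. Bar top is at (325.9,300.2). The glue stick is close to the box's right side.

```bash
cat >> h.py <<'E'
def go(tgt,yaw=None):
    s=r.get_state(); d=np.array(tgt)-s["tcp_pos"]
    t=R.from_euler('xyz',s["eef_rot"],degrees=True).as_matrix().T@d
    print("tcp",s["tcp_pos"].round(4),"rot",s["eef_rot"].round(2),"F",s["contact_force"].round(2),"M",s["moment"].round(3),"w",round(s["gripper_width"],4),"t",s["time_s"]); print("tool travel mm",(t*1000).round(1))
E
python3 - <<'E'
from h import *
from scipy.optimize import least_squares
L=dict(left_dial_grip=(.046,.055,.0735),right_dial_grip=(.046,-.055,.0735),lid_bar=(-.018,0,.071),lockbox=(0,0,0),lock_plate=(0,0,.056))
obs=[]
for n in ("scene","top"):
    r.capture(n)
    for k,l in L.items():
        for x in r.pinpoint(n,k)[:1]: obs.append((l,w(n,x["at"]),1.))
def un(px,z):
    c,Rm,t,f=cam("top"); d=Rm@np.array([(px[0]-c["cx"])/f,(px[1]-c["cy"])/f,1]); return t+d*(z-t[2])/d[2]
for l,px in [((.046,.055,.085),(295.9,259)),((.046,-.055,.085),(362.3,264.6)),((-.018,0,.082),(325.9,300.2))]: obs.append((l,un(px,l[2]),3.)); print(un(px,l[2]))
def T(p,l): c,s=np.cos(p[2]),np.sin(p[2]); return np.array([p[0]+c*l[0]-s*l[1],p[1]+s*l[0]+c*l[1],p[3]+l[2]])
o=least_squares(lambda p:np.concatenate([(T(p,l)-q)*wt for l,q,wt in obs]),[.516,-.137,-.06,0],loss='soft_l1',f_scale=.005)
p=o.x; print(p,np.degrees(p[2]))
for l,q,wt in obs: print(l,((q-T(p,l))*1000).round(1))
for k in ("left_dial_grip","right_dial_grip","lid_bar"): print(k,T(p,L[k]).round(4))
go([*T(p,L["left_dial_grip"])[:2],.2])
E
```

```text
[ 0.56800353 -0.08716839  0.085     ]
[ 0.55826539 -0.19505448  0.085     ]
[ 0.5010814  -0.13551515  0.082     ]
[ 5.17694154e-01 -1.36904194e-01 -8.46842379e-02 -2.09191334e-07] -4.852049424849404
(0.046, 0.055, 0.0735) [2.5 4.4 0.4]
(0.046, -0.055, 0.0735) [-0.9  2.2 -0.8]
(-0.018, 0, 0.071) [ 0.9 -3.3 -0.1]
(0, 0, 0) [-0.3  0.4  4.4]
(0, 0, 0.056) [-2.   3.6 -1.2]
(0.046, 0.055, 0.0735) [-3.3  1.4 -0.5]
(0.046, -0.055, 0.0735) [ 2.1  0.  -0.1]
(0, 0, 0.056) [-2.  -2.3 -1.1]
(0.046, 0.055, 0.085) [-0.2 -1.2  0. ]
(0.046, -0.055, 0.085) [-0.6  0.5  0. ]
(-0.018, 0, 0.082) [ 1.3 -0.1  0. ]
left_dial_grip [ 0.5682 -0.086   0.0735]
right_dial_grip [ 0.5589 -0.1956  0.0735]
lid_bar [ 0.4998 -0.1354  0.071 ]
tcp [0.1741 0.6521 0.2265] rot [180.     0.   -14.95] F [-0.01 -0.16  0.68] M [0.009 0.021 0.007] w 0.0879 t 1.4
tool travel mm [571.2 611.5  26.5]
```

Call:
send_rows:
  motion:
    - {"travel":[0.028,0.03,0],"spin":0}
    - {"travel":[0.028,0.03,0],"spin":0}
    - {"travel":[0.028,0.03,0],"spin":0}
    - {"travel":[0.028,0.03,0],"spin":0}
    - {"travel":[0.028,0.03,0],"spin":0}
  gripper: 0.3
  squeeze: 10

```text
time_s: 1.82
tcp_pos: [0.2698, 0.4717, 0.223]
eef_rot: [179.9, -0.1, -14.5]
contact_force: [1.6, -0.3, 0.7]
gripper_width: 0.06
```

Call:
send_rows:
  motion:
    - {"travel":[0.028,0.03,0],"spin":0}
    - {"travel":[0.028,0.03,0],"spin":0}
    - {"travel":[0.028,0.03,0],"spin":0}
    - {"travel":[0.028,0.03,0],"spin":0}
    - {"travel":[0.028,0.03,0],"spin":0}

```text
time_s: 2.23
tcp_pos: [0.3675, 0.2877, 0.2247]
eef_rot: [-179.9, -0.1, -14.4]
contact_force: [1.8, 0.5, 0.5]
gripper_width: 0.0572
```

Call:
send_rows:
  motion:
    - {"travel":[0.028,0.03,0],"spin":0}
    - {"travel":[0.028,0.03,0],"spin":0}
    - {"travel":[0.028,0.03,0],"spin":0}
    - {"travel":[0.028,0.03,0],"spin":0}
    - {"travel":[0.028,0.03,0],"spin":0}

```text
time_s: 2.65
tcp_pos: [0.4657, 0.1038, 0.2274]
eef_rot: [-179.6, -0.3, -14.2]
contact_force: [1.9, 1.2, 0.2]
gripper_width: 0.0571
```

```bash
python3 -c "
from h import *
go([.5682,-.0865,.2])"
```

```text
tcp [0.4657 0.1038 0.2274] rot [-179.58   -0.33  -14.19] F [1.85 1.19 0.23] M [ 0.142 -0.139  0.009] w 0.0571 t 2.65
tool travel mm [145.9 159.6  27.1]
```

Call:
send_rows:
  motion:
    - {"travel":[0.027,0.03,0.003],"spin":0}
    - {"travel":[0.027,0.03,0.003],"spin":0}
    - {"travel":[0.027,0.03,0.003],"spin":0}
    - {"travel":[0.027,0.03,0.003],"spin":0}
    - {"travel":[0.027,0.03,0.003],"spin":0}

```text
time_s: 3.07
tcp_pos: [0.562, -0.0809, 0.2151]
eef_rot: [-179.4, -0.7, -14.1]
contact_force: [1.4, 0.9, -0.0]
gripper_width: 0.0572
```

Call:
send_rows:
  motion:
    - {"travel":[0.008,0.008,0.02],"spin":0}
    - {"travel":[0,0,0.02],"spin":0}
    - {"travel":[0,0,0.02],"spin":0}
    - {"travel":[0,0,0],"spin":0}

```text
time_s: 3.4
tcp_pos: [0.5726, -0.0999, 0.1527]
eef_rot: [-179.4, -0.8, -14.7]
contact_force: [-0.4, 0.9, -0.9]
gripper_width: 0.0571
```

```bash
python3 -c "
from h import *
go([.5682,-.0865,.067])
im,d=r.capture('top'); cv2.imwrite('pics/t2.png',im[170:370,200:440])"
```

```text
tcp [ 0.5726 -0.0999  0.1527] rot [-179.4    -0.83  -14.71] F [-0.42  0.92 -0.9 ] M [-0.016  0.246 -0.045] w 0.0571 t 3.4
tool travel mm [ -8.9 -11.   85.7]
```

Call:
send_rows:
  motion:
    - {"travel":[-0.009,-0.011,0.01],"spin":0}
    - {"travel":[0,0,0.01],"spin":0}
    - {"travel":[0,0,0.01],"spin":0}
    - {"travel":[0,0,0],"spin":0}

```text
time_s: 3.78
tcp_pos: [0.5709, -0.0858, 0.1286]
eef_rot: [-179.3, -1.3, -14.5]
contact_force: [-0.7, -0.4, -0.5]
gripper_width: 0.0573
```

```bash
python3 -c "
from h import *
go([.5682,-.0865,.067])"
```

```text
tcp [ 0.5709 -0.0858  0.1286] rot [-179.33   -1.32  -14.51] F [-0.66 -0.4  -0.54] M [-0.028  0.177  0.037] w 0.0573 t 3.7833
tool travel mm [-3.9  2.  61.5]
```

Call:
send_rows:
  motion:
    - {"travel":[-0.003,0.002,0.015],"spin":0}
    - {"travel":[0,0,0.015],"spin":0}
    - {"travel":[0,0,0.01],"spin":0}
    - {"travel":[0,0,0],"spin":0}

```text
time_s: 4.12
tcp_pos: [0.5718, -0.0863, 0.0914]
eef_rot: [-179.2, -1.7, -14.3]
contact_force: [0.2, -0.5, -0.1]
gripper_width: 0.0565
```

```bash
python3 -c "
from h import *
go([.5682,-.0865,.067])"
```

```text
tcp [ 0.5718 -0.0863  0.0914] rot [-179.25   -1.7   -14.32] F [ 0.17 -0.51 -0.08] M [-0.013  0.189  0.01 ] w 0.0565 t 4.1167
tool travel mm [-4.2  1.4 24.2]
```

Call:
send_rows:
  motion:
    - {"travel":[-0.004,0.001,0.012],"spin":0}
    - {"travel":[-0.001,0,0.011],"spin":0}
    - {"travel":[0,0,0],"spin":0}

```text
time_s: 4.37
tcp_pos: [0.5694, -0.0859, 0.0696]
eef_rot: [-179.2, -1.9, -14.3]
contact_force: [-1.5, 0.5, -0.2]
gripper_width: 0.0572
```

```bash
python3 -c "
from h import *
go([.5682,-.0865,.067])
im,d=r.capture('scene'); p=proj('scene',[.565,-.09,.08]).astype(int);print(p); cv2.imwrite('pics/s3.png',cv2.resize(im[p[1]-100:p[1]+60,p[0]-110:p[0]+110],None,fx=3,fy=3))"
```

```text
tcp [ 0.5694 -0.0859  0.0696] rot [-179.22   -1.88  -14.26] F [-1.54  0.48 -0.21] M [-0.031  0.18   0.017] w 0.0572 t 4.3667
tool travel mm [-1.1  0.9  2.6]
[298 236]
```

View pics/s3.png

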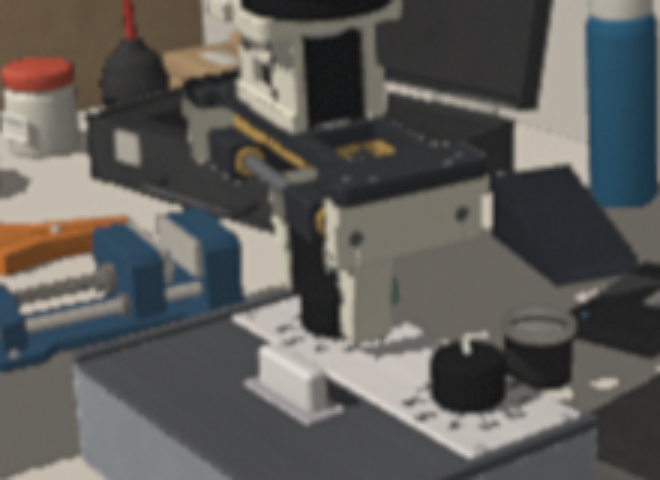

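The fingers straddle the left knob (crop about (340,310)) just above the plate. Going 3 mm lower and closing gently.

Call:
send_rows:
  motion:
    - {"travel":[-0.001,0.001,0.003],"spin":0}
    - {"travel":[0,0,0],"spin":0}

```text
time_s: 4.58
tcp_pos: [0.5698, -0.0866, 0.0686]
eef_rot: [-179.2, -2.0, -14.2]
contact_force: [-0.6, 0.0, -0.8]
gripper_width: 0.0569
```

Call:
send_rows:
  motion:
    - {"travel":[0,0,0],"spin":0}
    - {"travel":[0,0,0],"spin":0}
    - {"travel":[0,0,0],"spin":0}
    - {"travel":[0,0,0],"spin":0}
  gripper: -1
  squeeze: 12

```text
time_s: 4.92
tcp_pos: [0.5714, -0.0861, 0.0703]
eef_rot: [-179.1, -2.2, -14.2]
contact_force: [1.0, 18.1, -0.3]
gripper_width: 0.0359
```

```bash
python3 -c "
from h import *
go([.5682,-.0865,.067])"
```

```text
tcp [ 0.5714 -0.0861  0.0703] rot [-179.1    -2.19  -14.21] F [ 0.97 18.15 -0.31] M [ 7.114 -0.272  0.372] w 0.0359 t 4.9167
tool travel mm [-3.1  1.2  3.2]
```

Call:
send_rows:
  motion:
    - {"travel":[0,0,0.002],"spin":0}
    - {"travel":[0,0,0],"spin":0}

```text
time_s: 5.08
tcp_pos: [0.5718, -0.0853, 0.0698]
eef_rot: [-179.0, -2.2, -14.2]
contact_force: [3.6, -4.1, -11.2]
gripper_width: 0.0349
```

```bash
cat >> h.py <<'E'
def tau(tgt=(.5682,-.0865,.067)):
    s=r.get_state(); z=R.from_euler('xyz',s["eef_rot"],degrees=True).as_matrix()[:,2]
    go(tgt); print("twist about tool z",round(z@s["moment"],3),"j6 torque",round(s["joint_torque"][5],3))
E
python3 -c "
from h import *
tau()"
```

```text
tcp [ 0.5718 -0.0853  0.0698] rot [-179.05   -2.25  -14.17] F [  3.62  -4.15 -11.17] M [-1.801 -0.793 -0.069] w 0.0349 t 5.0833
tool travel mm [-3.4  2.1  2.7]
twist about tool z -0.012 j6 torque -0.032
```

Call:
send_rows:
  motion:
    - {"travel":[0,0,0.001],"spin":5}
    - {"travel":[0,0,0],"spin":5}
    - {"travel":[0,0,0],"spin":0}

```text
time_s: 5.33
tcp_pos: [0.5718, -0.0857, 0.0698]
eef_rot: [-178.7, -2.1, -24.5]
contact_force: [1.3, 0.5, -3.4]
gripper_width: 0.0356
```

```bash
python3 -c "
from h import *
tau()"
```

```text
tcp [ 0.5718 -0.0857  0.0698] rot [-178.7    -2.07  -24.5 ] F [ 1.26  0.49 -3.36] M [-0.094 -0.29   0.005] w 0.0356 t 5.3333
tool travel mm [-3.   2.3  2.6]
twist about tool z -0.01 j6 torque -1.36
```

Call:
send_rows:
  motion:
    - {"travel":[0,0,0.001],"spin":6}
    - {"travel":[0,0,0],"spin":6}
    - {"travel":[0,0,0],"spin":6}

```text
time_s: 5.58
tcp_pos: [0.5716, -0.086, 0.0697]
eef_rot: [-178.2, -1.6, -42.5]
contact_force: [1.6, -0.4, -3.5]
gripper_width: 0.035
```

```bash
python3 -c "
from h import *
tau()"
```

```text
tcp [ 0.5716 -0.086   0.0697] rot [-178.17   -1.57  -42.46] F [ 1.6  -0.41 -3.45] M [-0.541 -0.131  0.007] w 0.035 t 5.5833
tool travel mm [-2.2  2.7  2.5]
twist about tool z -0.03 j6 torque 2.121
```

Call:
send_rows:
  motion:
    - {"travel":[0,0,0.001],"spin":5}
    - {"travel":[0,0,0],"spin":5}
    - {"travel":[0,0,0],"spin":0}

```text
time_s: 5.83
tcp_pos: [0.5714, -0.0861, 0.0695]
eef_rot: [-177.9, -1.2, -52.7]
contact_force: [1.4, 0.7, -3.0]
gripper_width: 0.035
```

```bash
python3 -c "
from h import *
tau()
im,d=r.capture('top'); p=proj('top',[.565,-.09,.08]).astype(int);print(p); a=cv2.resize(im[p[1]-45:p[1]+45,p[0]-60:p[0]+100],None,fx=4,fy=4)
im,d=r.capture('scene'); p=proj('scene',[.565,-.09,.08]).astype(int);b=cv2.resize(im[p[1]-35:p[1]+25,p[0]-60:p[0]+100],None,fx=4,fy=4)
cv2.imwrite('pics/p4.png',np.vstack([a,b])[:600])"
```

```text
tcp [ 0.5714 -0.0861  0.0695] rot [-177.94   -1.23  -52.74] F [ 1.41  0.75 -2.98] M [-0.219 -0.249 -0.051] w 0.035 t 5.8333
tool travel mm [-1.7  2.9  2.4]
twist about tool z 0.041 j6 torque -1.548
[297 261]
```

View pics/p4.png

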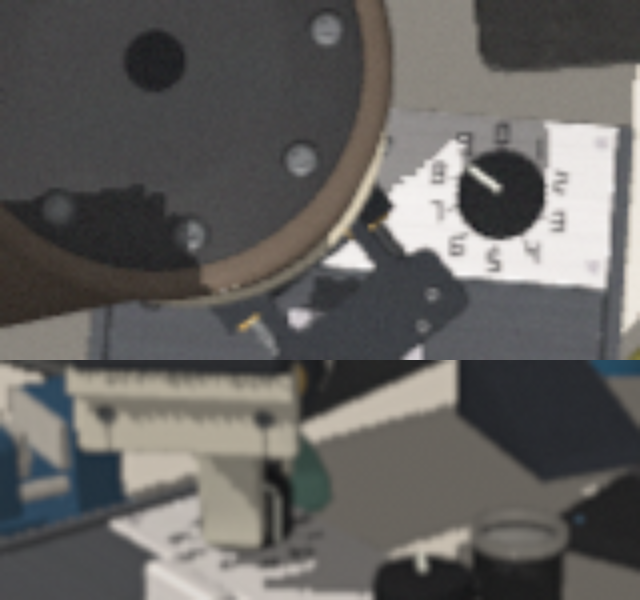

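Call:
send_rows:
  motion:
    - {"travel":[0,0,0.001],"spin":3}
    - {"travel":[0,0,0],"spin":3}
    - {"travel":[0,0,0],"spin":0}

```text
time_s: 6.18
tcp_pos: [0.5714, -0.0861, 0.0694]
eef_rot: [-177.9, -1.1, -57.8]
contact_force: [1.1, -0.5, -2.5]
gripper_width: 0.0353
```

```bash
python3 -c "
from h import *
tau()"
```

```text
tcp [ 0.5714 -0.0861  0.0694] rot [-177.87   -1.05  -57.83] F [ 1.06 -0.51 -2.51] M [-0.245 -0.174 -0.058] w 0.0353 t 6.1833
tool travel mm [-1.4  3.   2.3]
twist about tool z 0.047 j6 torque -0.903
```

Call:
send_rows:
  motion:
    - {"travel":[0,0,0.001],"spin":1.5}
    - {"travel":[0,0,0],"spin":1.5}

```text
time_s: 6.35
tcp_pos: [0.5713, -0.0862, 0.0694]
eef_rot: [-177.8, -1.0, -60.4]
contact_force: [-0.2, 0.3, -2.6]
gripper_width: 0.0355
```

```bash
python3 -c "
from h import *
tau()"
```

```text
tcp [ 0.5713 -0.0862  0.0694] rot [-177.83   -0.97  -60.43] F [-0.23  0.34 -2.57] M [0.097 0.28  0.056] w 0.0355 t 6.35
tool travel mm [-1.3  2.9  2.3]
twist about tool z -0.051 j6 torque 0.34
```

Call:
send_rows:
  motion:
    - {"travel":[0,0,0],"spin":1.5}
    - {"travel":[0,0,0],"spin":1.5}

```text
time_s: 6.52
tcp_pos: [0.5713, -0.0863, 0.0694]
eef_rot: [-177.8, -0.9, -63.3]
contact_force: [-0.2, 0.0, 0.6]
gripper_width: 0.035
```

```bash
python3 -c "
from h import *
tau()"
```

```text
tcp [ 0.5713 -0.0863  0.0694] rot [-177.79   -0.86  -63.35] F [-0.22  0.01  0.58] M [0.054 0.46  0.08 ] w 0.035 t 6.5167
tool travel mm [-1.2  3.   2.2]
twist about tool z -0.076 j6 torque 0.507
```

Call:
send_rows:
  motion:
    - {"travel":[0,0,0],"spin":1.5}
    - {"travel":[0,0,0],"spin":1.5}

```text
time_s: 6.68
tcp_pos: [0.5712, -0.0862, 0.0693]
eef_rot: [-177.8, -0.7, -66.4]
contact_force: [-0.4, 0.6, 2.0]
gripper_width: 0.0353
```

```bash
python3 -c "
from h import *
tau()"
```

```text
tcp [ 0.5712 -0.0862  0.0693] rot [-177.77   -0.74  -66.41] F [-0.4   0.62  1.97] M [0.163 0.572 0.035] w 0.0353 t 6.6833
tool travel mm [-1.   2.9  2.2]
twist about tool z -0.027 j6 torque 0.516
```

Call:
send_rows:
  motion:
    - {"travel":[0,0,0],"spin":1.5}
    - {"travel":[0,0,0],"spin":1.5}

```text
time_s: 6.85
tcp_pos: [0.5712, -0.0863, 0.0693]
eef_rot: [-177.8, -0.6, -69.5]
contact_force: [-1.5, 0.8, 1.2]
gripper_width: 0.0354
```

```bash
python3 -c "
from h import *
tau()"
```

```text
tcp [ 0.5712 -0.0863  0.0693] rot [-177.75   -0.62  -69.51] F [-1.49  0.79  1.18] M [0.189 0.511 0.001] w 0.0354 t 6.85
tool travel mm [-0.9  2.9  2.2]
twist about tool z 0.009 j6 torque 0.543
```

Call:
send_rows:
  motion:
    - {"travel":[0,0,0],"spin":1.5}
    - {"travel":[0,0,0],"spin":1.5}

```text
time_s: 7.02
tcp_pos: [0.5711, -0.0863, 0.0693]
eef_rot: [-177.7, -0.5, -72.6]
contact_force: [-1.0, 0.4, 1.8]
gripper_width: 0.0355
```

```bash
python3 -c "
from h import *
tau()"
```

```text
tcp [ 0.5711 -0.0863  0.0693] rot [-177.74   -0.5   -72.6 ] F [-1.01  0.35  1.8 ] M [0.169 0.542 0.044] w 0.0355 t 7.0167
tool travel mm [-0.7  2.9  2.2]
twist about tool z -0.035 j6 torque 0.5
```

Call:
send_rows:
  motion:
    - {"travel":[0,0,0],"spin":1.5}
    - {"travel":[0,0,0],"spin":1.5}

```text
time_s: 7.18
tcp_pos: [0.571, -0.0864, 0.0693]
eef_rot: [-177.7, -0.4, -75.7]
contact_force: [-1.3, 0.7, 2.1]
gripper_width: 0.0356
```

```bash
python3 -c "
from h import *
tau()"
```

```text
tcp [ 0.571  -0.0864  0.0693] rot [-177.74   -0.38  -75.69] F [-1.28  0.72  2.13] M [0.193 0.541 0.132] w 0.0356 t 7.1833
tool travel mm [-0.6  2.8  2.2]
twist about tool z -0.122 j6 torque 0.42
```

Call:
send_rows:
  motion:
    - {"travel":[0,0,0],"spin":1.5}
    - {"travel":[0,0,0],"spin":1.5}

```text
time_s: 7.35
tcp_pos: [0.571, -0.0863, 0.0693]
eef_rot: [-177.7, -0.3, -78.7]
contact_force: [-1.6, 1.1, 2.3]
gripper_width: 0.0353
```

```bash
python3 -c "
from h import *
tau()"
```

```text
tcp [ 0.571  -0.0863  0.0693] rot [-177.75   -0.27  -78.75] F [-1.61  1.06  2.32] M [0.206 0.61  0.237] w 0.0353 t 7.35
tool travel mm [-0.4  2.8  2.2]
twist about tool z -0.227 j6 torque 0.273
```

Twist rose from about -0.03 to -0.23 N m, so the left dial is at its catch. Stopping here and checking with a still reading.

Call:
send_rows:
  motion:
    - {"travel":[0,0,0],"spin":0}
    - {"travel":[0,0,0],"spin":0}

```text
time_s: 7.52
tcp_pos: [0.5709, -0.0863, 0.0693]
eef_rot: [-177.8, -0.3, -78.7]
contact_force: [-0.8, 0.5, 1.4]
gripper_width: 0.0354
```

```bash
python3 -c "
from h import *
tau()"
```

```text
tcp [ 0.5709 -0.0863  0.0693] rot [-177.77   -0.28  -78.7 ] F [-0.8   0.51  1.41] M [0.151 0.596 0.19 ] w 0.0354 t 7.5167
tool travel mm [-0.4  2.8  2.2]
twist about tool z -0.182 j6 torque -0.32
```

Call:
send_rows:
  motion:
    - {"travel":[0,0,0],"spin":-1}
    - {"travel":[0,0,0],"spin":0}
    - {"travel":[0,0,0],"spin":0}
    - {"travel":[0,0,0],"spin":0}
  gripper: 0.3

```text
time_s: 7.85
tcp_pos: [0.5716, -0.0863, 0.0692]
eef_rot: [-177.7, -0.3, -77.5]
contact_force: [0.1, 0.6, -0.3]
gripper_width: 0.0548
```

Call:
send_rows:
  motion:
    - {"travel":[0,0,-0.02],"spin":0}
    - {"travel":[0,0,-0.025],"spin":0}
    - {"travel":[0,0,0],"spin":0}

```text
time_s: 8.1
tcp_pos: [0.5688, -0.0868, 0.1139]
eef_rot: [-177.9, -0.3, -77.5]
contact_force: [1.4, 0.5, 0.1]
gripper_width: 0.0567
```

```bash
python3 -c "
from h import *
tau((.561,-.1957,.1))"
```

```text
tcp [ 0.5688 -0.0868  0.1139] rot [-177.92   -0.31  -77.45] F [1.41 0.47 0.09] M [ 0.058 -0.149  0.005] w 0.0567 t 8.1
tool travel mm [104.6  31.8  13.3]
twist about tool z -0.003 j6 torque -0.006
```

Call:
send_rows:
  motion:
    - {"travel":[0.034,0.01,0],"spin":0}
    - {"travel":[0.034,0.01,0],"spin":0}
    - {"travel":[0.028,0.01,0],"spin":0}
    - {"travel":[0,0,0],"spin":0}

```text
time_s: 8.43
tcp_pos: [0.5631, -0.1881, 0.1159]
eef_rot: [-177.5, -0.4, -77.0]
contact_force: [0.3, 1.3, -0.2]
gripper_width: 0.057
```

```bash
python3 -c "
from h import *
tau((.561,-.1957,.069))
im,d=r.capture('top'); p=proj('top',[.567,-.087,.08]).astype(int); a=cv2.resize(im[p[1]-35:p[1]+65,p[0]-60:p[0]+100],None,fx=4,fy=4)
cv2.imwrite('pics/p5.png',a)"
```

```text
tcp [ 0.5631 -0.1881  0.1159] rot [-177.55   -0.39  -77.04] F [ 0.33  1.26 -0.19] M [0.136 0.092 0.   ] w 0.057 t 8.4333
tool travel mm [ 6.6  5.7 46.7]
twist about tool z 0.006 j6 torque 0.863
```

View pics/p5.png

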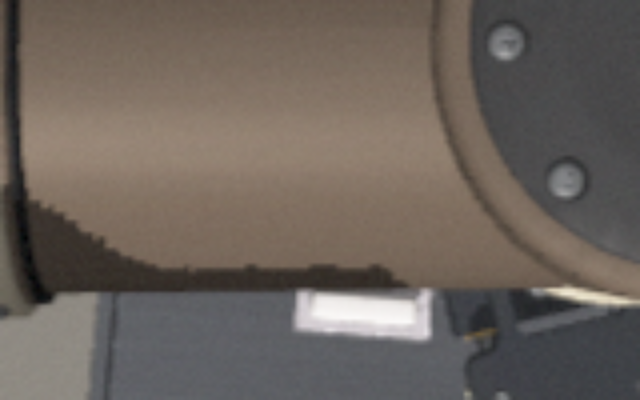

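The arm hides the left dial here; only the bar is visible. I'll check that dial later and continue to the right one.

Call:
send_rows:
  motion:
    - {"travel":[0.006,0.004,0.012],"spin":0}
    - {"travel":[0,0,0.012],"spin":0}
    - {"travel":[0,0,0],"spin":0}

```text
time_s: 8.73
tcp_pos: [0.5626, -0.194, 0.0918]
eef_rot: [-177.4, -0.4, -77.2]
contact_force: [0.6, 0.8, -1.7]
gripper_width: 0.0566
```

```bash
python3 -c "
from h import *
tau((.561,-.1957,.069))"
```

```text
tcp [ 0.5626 -0.194   0.0918] rot [-177.37   -0.4   -77.2 ] F [ 0.56  0.79 -1.68] M [ 0.099  0.226 -0.004] w 0.0566 t 8.7333
tool travel mm [ 1.2  2.9 22.7]
twist about tool z 0.009 j6 torque 0.05
```

Call:
send_rows:
  motion:
    - {"travel":[0.001,0.001,0.012],"spin":0}
    - {"travel":[0,0,0.011],"spin":0}
    - {"travel":[0,0,0],"spin":0}

```text
time_s: 8.98
tcp_pos: [0.5637, -0.1938, 0.0688]
eef_rot: [-177.3, -0.4, -77.1]
contact_force: [-0.4, 0.3, -1.3]
gripper_width: 0.057
```

```bash
python3 -c "
from h import *
tau((.561,-.1957,.069))
im,d=r.capture('scene'); p=proj('scene',[.565,-.14,.08]).astype(int);b=cv2.resize(im[p[1]-60:p[1]+60,p[0]-80:p[0]+80],None,fx=4,fy=4)
cv2.imwrite('pics/p6.png',b)"
```

```text
tcp [ 0.5637 -0.1938  0.0688] rot [-177.31   -0.43  -77.12] F [-0.42  0.29 -1.28] M [0.092 0.188 0.001] w 0.057 t 8.9833
tool travel mm [ 1.2  3.1 -0.4]
twist about tool z 0.004 j6 torque 0.02
```

View pics/p6.png

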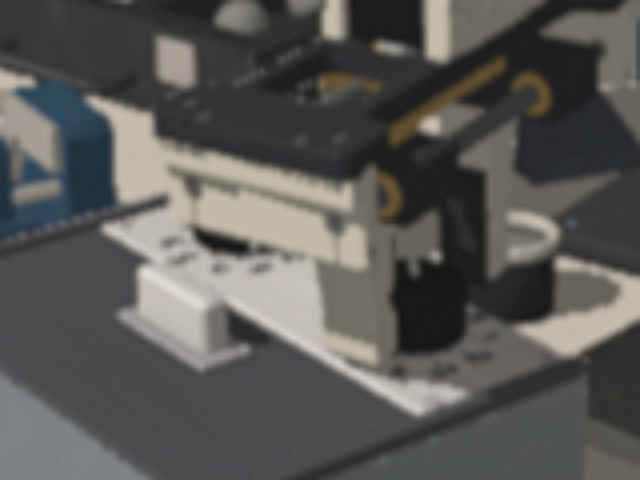

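The fingers straddle the right knob (crop about (430,310)), clear of the cup behind. Closing.

Call:
send_rows:
  motion:
    - {"travel":[0.001,0.002,0],"spin":0}
    - {"travel":[0,0,0],"spin":0}
    - {"travel":[0,0,0],"spin":0}
    - {"travel":[0,0,0],"spin":0}
  gripper: -1

```text
time_s: 9.37
tcp_pos: [0.5617, -0.1948, 0.071]
eef_rot: [-177.4, -0.5, -77.0]
contact_force: [-9.6, -3.6, 1.7]
gripper_width: 0.0358
```

Call:
send_rows:
  motion:
    - {"travel":[0,0,0],"spin":0}
    - {"travel":[0,0,0],"spin":0}

```text
time_s: 9.53
tcp_pos: [0.5613, -0.195, 0.071]
eef_rot: [-177.4, -0.5, -77.0]
contact_force: [1.4, -1.1, -4.2]
gripper_width: 0.0354
```

```bash
python3 -c "
from h import *
tau((.561,-.1957,.069))"
```

```text
tcp [ 0.5613 -0.195   0.071 ] rot [-177.39   -0.46  -77.03] F [ 1.43 -1.12 -4.25] M [-0.115 -0.327  0.045] w 0.0354 t 9.5333
tool travel mm [0.6 0.5 2. ]
twist about tool z -0.051 j6 torque -0.043
```

Call:
send_rows:
  motion:
    - {"travel":[0,0,0.001],"spin":-5}
    - {"travel":[0,0,0],"spin":-5}
    - {"travel":[0,0,0],"spin":-5}
    - {"travel":[0,0,0],"spin":-5}

```text
time_s: 9.87
tcp_pos: [0.5614, -0.1949, 0.071]
eef_rot: [-177.7, -1.4, -56.5]
contact_force: [-0.4, -0.9, -3.3]
gripper_width: 0.0351
```

```bash
python3 -c "
from h import *
tau((.561,-.1957,.069))"
```

```text
tcp [ 0.5614 -0.1949  0.071 ] rot [-177.65   -1.36  -56.46] F [-0.4  -0.94 -3.28] M [-0.287  0.059 -0.072] w 0.0351 t 9.8667
tool travel mm [0.4 0.9 2. ]
twist about tool z 0.059 j6 torque -1.754
```

Call:
send_rows:
  motion:
    - {"travel":[0,0,0],"spin":-3}
    - {"travel":[0,0,0],"spin":-1.5}
    - {"travel":[0,0,0],"spin":-1.5}

```text
time_s: 10.12
tcp_pos: [0.5615, -0.1949, 0.071]
eef_rot: [-177.8, -1.6, -49.9]
contact_force: [-0.4, -0.4, -1.7]
gripper_width: 0.0351
```

```bash
python3 -c "
from h import *
tau((.561,-.1957,.069))"
```

```text
tcp [ 0.5615 -0.1949  0.071 ] rot [-177.79   -1.61  -49.94] F [-0.43 -0.39 -1.67] M [-0.15   0.202 -0.137] w 0.0351 t 10.1167
tool travel mm [0.3 0.9 2. ]
twist about tool z 0.131 j6 torque -0.37
```

Call:
send_rows:
  motion:
    - {"travel":[0,0,0],"spin":-1}
    - {"travel":[0,0,0],"spin":-1}

```text
time_s: 10.28
tcp_pos: [0.5615, -0.1949, 0.071]
eef_rot: [-177.8, -1.7, -47.8]
contact_force: [-0.5, -1.7, -2.2]
gripper_width: 0.0355
```

```bash
python3 -c "
from h import *
tau((.561,-.1957,.069))"
```

```text
tcp [ 0.5615 -0.1949  0.071 ] rot [-177.84   -1.69  -47.83] F [-0.51 -1.7  -2.19] M [-0.232  0.196 -0.086] w 0.0355 t 10.2833
tool travel mm [0.3 1.  2. ]
twist about tool z 0.076 j6 torque -0.257
```

Call:
send_rows:
  motion:
    - {"travel":[0,0,0],"spin":-1}
    - {"travel":[0,0,0],"spin":-1}

```text
time_s: 10.45
tcp_pos: [0.5615, -0.1949, 0.071]
eef_rot: [-177.9, -1.8, -45.7]
contact_force: [0.1, -0.3, -1.8]
gripper_width: 0.0357
```

```bash
python3 -c "
from h import *
tau((.561,-.1957,.069))"
```

```text
tcp [ 0.5615 -0.1949  0.071 ] rot [-177.89   -1.77  -45.7 ] F [ 0.09 -0.35 -1.78] M [-0.19   0.197 -0.074] w 0.0357 t 10.45
tool travel mm [0.2 1.  2. ]
twist about tool z 0.065 j6 torque -0.318
```

Call:
send_rows:
  motion:
    - {"travel":[0,0,0],"spin":-1.5}
    - {"travel":[0,0,0],"spin":-1.5}

```text
time_s: 10.62
tcp_pos: [0.5615, -0.1948, 0.071]
eef_rot: [-178.0, -1.9, -42.5]
contact_force: [-0.0, -1.0, -2.6]
gripper_width: 0.0352
```

```bash
python3 -c "
from h import *
tau((.561,-.1957,.069))"
```

```text
tcp [ 0.5615 -0.1948  0.071 ] rot [-177.99   -1.88  -42.53] F [-0.02 -0.96 -2.56] M [-0.208  0.17  -0.059] w 0.0352 t 10.6167
tool travel mm [0.2 1.  2. ]
twist about tool z 0.049 j6 torque -0.512
```

Call:
send_rows:
  motion:
    - {"travel":[0,0,0],"spin":-1.5}
    - {"travel":[0,0,0],"spin":-1.5}

```text
time_s: 10.78
tcp_pos: [0.5615, -0.1948, 0.071]
eef_rot: [-178.1, -2.0, -39.3]
contact_force: [0.4, -1.2, -2.7]
gripper_width: 0.0351
```

```bash
python3 -c "
from h import *
tau((.561,-.1957,.069))"
```

```text
tcp [ 0.5615 -0.1948  0.071 ] rot [-178.09   -2.    -39.32] F [ 0.41 -1.18 -2.73] M [-0.195  0.19  -0.054] w 0.0351 t 10.7833
tool travel mm [0.1 1.1 2. ]
twist about tool z 0.045 j6 torque -0.489
```

Call:
send_rows:
  motion:
    - {"travel":[0,0,0],"spin":-1}
    - {"travel":[0,0,0],"spin":-1}

```text
time_s: 10.95
tcp_pos: [0.5615, -0.1948, 0.0711]
eef_rot: [-178.2, -2.1, -37.1]
contact_force: [-0.1, -1.4, -2.7]
gripper_width: 0.0355
```

```bash
python3 -c "
from h import *
tau((.561,-.1957,.069))"
```

```text
tcp [ 0.5615 -0.1948  0.0711] rot [-178.16   -2.07  -37.13] F [-0.08 -1.39 -2.69] M [-0.124  0.243 -0.13 ] w 0.0355 t 10.95
tool travel mm [0.1 1.1 2.1]
twist about tool z 0.125 j6 torque -0.267
```

Call:
send_rows:
  motion:
    - {"travel":[0,0,0],"spin":-1}
    - {"travel":[0,0,0],"spin":-1}

```text
time_s: 11.12
tcp_pos: [0.5615, -0.1948, 0.0711]
eef_rot: [-178.2, -2.1, -35.0]
contact_force: [-0.4, -1.2, -2.4]
gripper_width: 0.0349
```

```bash
python3 -c "
from h import *
tau((.561,-.1957,.069))"
```

```text
tcp [ 0.5615 -0.1948  0.0711] rot [-178.24   -2.14  -34.96] F [-0.44 -1.25 -2.4 ] M [-0.255  0.231 -0.09 ] w 0.0349 t 11.1167
tool travel mm [0.  1.1 2.1]
twist about tool z 0.078 j6 torque -0.294
```

Call:
send_rows:
  motion:
    - {"travel":[0,0,0],"spin":-1}
    - {"travel":[0,0,0],"spin":-1}

```text
time_s: 11.28
tcp_pos: [0.5615, -0.1948, 0.0711]
eef_rot: [-178.3, -2.2, -32.8]
contact_force: [-0.2, -0.7, -2.1]
gripper_width: 0.0357
```

```bash
python3 -c "
from h import *
tau((.561,-.1957,.069))"
```

```text
tcp [ 0.5615 -0.1948  0.0711] rot [-178.32   -2.2   -32.76] F [-0.22 -0.68 -2.12] M [-0.225  0.291 -0.064] w 0.0357 t 11.2833
tool travel mm [-0.   1.1  2.1]
twist about tool z 0.054 j6 torque -0.31
```

Call:
send_rows:
  motion:
    - {"travel":[0,0,0],"spin":-1}
    - {"travel":[0,0,0],"spin":-1}

```text
time_s: 11.45
tcp_pos: [0.5615, -0.1948, 0.0711]
eef_rot: [-178.4, -2.3, -30.5]
contact_force: [-0.6, -0.5, -2.6]
gripper_width: 0.0352
```

```bash
python3 -c "
from h import *
tau((.561,-.1957,.069))"
```

```text
tcp [ 0.5615 -0.1948  0.0711] rot [-178.4    -2.26  -30.55] F [-0.58 -0.48 -2.62] M [-0.136  0.247 -0.097] w 0.0352 t 11.45
tool travel mm [-0.   1.1  2. ]
twist about tool z 0.092 j6 torque -0.326
```

Turned 46.5° so far, still free.

Call:
send_rows:
  motion:
    - {"travel":[0,0,0],"spin":-1}
    - {"travel":[0,0,0],"spin":-1}

```text
time_s: 11.62
tcp_pos: [0.5615, -0.1948, 0.0711]
eef_rot: [-178.5, -2.3, -28.3]
contact_force: [-0.4, -0.3, -1.6]
gripper_width: 0.0354
```

```bash
python3 -c "
from h import *
tau((.561,-.1957,.069))"
```

```text
tcp [ 0.5615 -0.1948  0.0711] rot [-178.49   -2.33  -28.33] F [-0.4  -0.26 -1.6 ] M [-0.151  0.296 -0.091] w 0.0354 t 11.6167
tool travel mm [-0.1  1.1  2.1]
twist about tool z 0.085 j6 torque -0.31
```

Call:
send_rows:
  motion:
    - {"travel":[0,0,0],"spin":-1}
    - {"travel":[0,0,0],"spin":-1}

```text
time_s: 11.78
tcp_pos: [0.5615, -0.1948, 0.0711]
eef_rot: [-178.6, -2.4, -26.1]
contact_force: [-1.0, -0.8, -1.0]
gripper_width: 0.0353
```

```bash
python3 -c "
from h import *
tau((.561,-.1957,.069))"
```

```text
tcp [ 0.5615 -0.1948  0.0711] rot [-178.59   -2.38  -26.1 ] F [-0.97 -0.81 -1.  ] M [-0.11   0.26  -0.063] w 0.0353 t 11.7833
tool travel mm [-0.1  1.1  2.1]
twist about tool z 0.059 j6 torque -0.334
```

Call:
send_rows:
  motion:
    - {"travel":[0,0,0],"spin":-1}
    - {"travel":[0,0,0],"spin":-1}

```text
time_s: 11.95
tcp_pos: [0.5615, -0.1948, 0.0711]
eef_rot: [-178.7, -2.4, -23.9]
contact_force: [0.4, -0.4, -1.9]
gripper_width: 0.0351
```

```bash
python3 -c "
from h import *
tau((.561,-.1957,.069))"
```

```text
tcp [ 0.5615 -0.1948  0.0711] rot [-178.68   -2.44  -23.87] F [ 0.4  -0.4  -1.88] M [-0.092  0.217 -0.009] w 0.0351 t 11.95
tool travel mm [-0.2  1.1  2.1]
twist about tool z 0.005 j6 torque -0.346
```

Call:
send_rows:
  motion:
    - {"travel":[0,0,0],"spin":-1}
    - {"travel":[0,0,0],"spin":-1}

```text
time_s: 12.12
tcp_pos: [0.5615, -0.1948, 0.0712]
eef_rot: [-178.8, -2.5, -21.6]
contact_force: [-0.1, -0.1, -1.5]
gripper_width: 0.0355
```

```bash
python3 -c "
from h import *
tau((.561,-.1957,.069))"
```

```text
tcp [ 0.5615 -0.1948  0.0712] rot [-178.78   -2.49  -21.64] F [-0.05 -0.14 -1.52] M [-0.121  0.305 -0.015] w 0.0355 t 12.1167
tool travel mm [-0.3  1.1  2.1]
twist about tool z 0.01 j6 torque -0.373
```

Call:
send_rows:
  motion:
    - {"travel":[0,0,0],"spin":-1}
    - {"travel":[0,0,0],"spin":-1}

```text
time_s: 12.28
tcp_pos: [0.5615, -0.1948, 0.0711]
eef_rot: [-178.9, -2.5, -19.4]
contact_force: [-0.4, -1.0, -2.9]
gripper_width: 0.0354
```

```bash
python3 -c "
from h import *
tau((.561,-.1957,.069));print(r.get_state()['joints'].round(1))"
```

```text
tcp [ 0.5615 -0.1948  0.0711] rot [-178.87   -2.53  -19.42] F [-0.37 -1.01 -2.86] M [-0.12   0.249 -0.045] w 0.0354 t 12.2833
tool travel mm [-0.3  1.1  2.1]
twist about tool z 0.04 j6 torque -0.349
[ -0.5  20.  -22.8  -0.3 -44.5  71.3]
```

Call:
send_rows:
  motion:
    - {"travel":[0,0,0],"spin":-1}
    - {"travel":[0,0,0],"spin":-1}

```text
time_s: 12.45
tcp_pos: [0.5615, -0.1947, 0.0711]
eef_rot: [-179.0, -2.6, -17.2]
contact_force: [0.3, -1.2, -1.4]
gripper_width: 0.035
```

```bash
python3 -c "
from h import *
tau((.561,-.1957,.069))"
```

```text
tcp [ 0.5615 -0.1947  0.0711] rot [-178.97   -2.57  -17.19] F [ 0.35 -1.16 -1.42] M [-0.148  0.301 -0.092] w 0.035 t 12.45
tool travel mm [-0.3  1.1  2.1]
twist about tool z 0.086 j6 torque -0.342
```

Call:
send_rows:
  motion:
    - {"travel":[0,0,0],"spin":-1}
    - {"travel":[0,0,0],"spin":-1}

```text
time_s: 12.62
tcp_pos: [0.5615, -0.1947, 0.0711]
eef_rot: [-179.1, -2.6, -15.0]
contact_force: [0.3, -1.1, -1.7]
gripper_width: 0.035
```

```bash
python3 -c "
from h import *
tau((.561,-.1957,.069))
im,d=r.capture('scene'); p=proj('scene',[.5615,-.195,.08]).astype(int);b=cv2.resize(im[p[1]-30:p[1]+30,p[0]-40:p[0]+40],None,fx=7,fy=7,interpolation=cv2.INTER_CUBIC)
cv2.imwrite('pics/p7.png',b)"
```

```text
tcp [ 0.5615 -0.1947  0.0711] rot [-179.07   -2.61  -14.98] F [ 0.27 -1.07 -1.68] M [-0.083  0.237 -0.097] w 0.035 t 12.6167
tool travel mm [-0.3  1.1  2.1]
twist about tool z 0.094 j6 torque -0.271
```

View pics/p7.png

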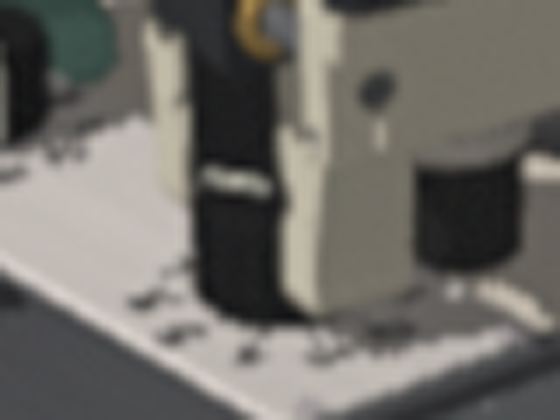

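The pointer shows between the fingers from crop (205,175) to (270,188). Converting that to an angle.

```bash
python3 - <<'E'
from h import *
p=proj('scene',[.5615,-.195,.08]).astype(int)
c,Rm,t,f=cam('scene')
def un(q,z=.0855):
    u=np.array(q)/7+p-[40,30]; d=Rm@np.array([(u[0]-c["cx"])/f,(u[1]-c["cy"])/f,1]); return (t+d*(z-t[2])/d[2])
a,b=un((205,175)),un((270,188)); print(a,b)
for q in (a,b): 
    v=q[:2]-np.array([.5605,-.1955]); print(np.linalg.norm(v), (-np.arctan2(v[1],v[0])-.0847)%(2*np.pi))
v=a[:2]-b[:2]; print((-np.arctan2(v[1],v[0])-.0847)%(2*np.pi))
# where each value of angle would put the tip in the crop
for th in (4.0,4.2,4.4,4.6,4.8):
    ang=-(th)-.0847; q=proj('scene',[.5605+.016*np.cos(ang),-.1955+.016*np.sin(ang),.0855]); print(th,((q-p+[40,30])*7).round())
print(((proj('scene',[.5605,-.1955,.0855])-p+[40,30])*7).round())
E
```

```text
[ 0.55524373 -0.17893553  0.0855    ] [ 0.56049065 -0.19272355  0.0855    ]
0.017378439269329277 4.320417562112181
0.0027764672131549662 4.624320983844228
4.264068954570217
4.0 [202. 186.]
4.2 [207. 180.]
4.4 [214. 174.]
4.6 [224. 169.]
4.8 [236. 165.]
[280. 192.]
```

Pointer reads about 4.3, so the dial is following the gripper. Continuing.

Call:
send_rows:
  motion:
    - {"travel":[0,0,0],"spin":-1}
    - {"travel":[0,0,0],"spin":-1}

```text
time_s: 12.83
tcp_pos: [0.5615, -0.1947, 0.0712]
eef_rot: [-179.2, -2.6, -12.8]
contact_force: [0.2, 0.2, -1.5]
gripper_width: 0.0351
```

```bash
python3 -c "
from h import *
tau((.561,-.1957,.069))"
```

```text
tcp [ 0.5615 -0.1947  0.0712] rot [-179.17   -2.65  -12.78] F [ 0.17  0.16 -1.54] M [-0.085  0.209 -0.228] w 0.0351 t 12.8333
tool travel mm [-0.4  1.1  2.1]
twist about tool z 0.225 j6 torque -0.199
```

Call:
send_rows:
  motion:
    - {"travel":[0,0,0],"spin":-0.5}
    - {"travel":[0,0,0],"spin":0}

```text
time_s: 13.0
tcp_pos: [0.5615, -0.1947, 0.0711]
eef_rot: [-179.2, -2.7, -12.1]
contact_force: [-0.4, -0.2, -1.5]
gripper_width: 0.0352
```

```bash
python3 -c "
from h import *
tau((.561,-.1957,.069))"
```

```text
tcp [ 0.5615 -0.1947  0.0711] rot [-179.19   -2.65  -12.14] F [-0.4  -0.2  -1.49] M [-0.114  0.224 -0.217] w 0.0352 t 13.0
tool travel mm [-0.4  1.1  2.1]
twist about tool z 0.212 j6 torque 0.378
```

The twist holds at about 0.21 N m (about 0.06 while free), so the right dial is at its catch. Releasing and moving to the bar.

Call:
send_rows:
  motion:
    - {"travel":[0,0,0],"spin":1}
    - {"travel":[0,0,0],"spin":0}
    - {"travel":[0,0,0],"spin":0}
    - {"travel":[0,0,0],"spin":0}
  gripper: 0.2

```text
time_s: 13.33
tcp_pos: [0.5628, -0.1947, 0.0722]
eef_rot: [-179.1, -2.8, -13.2]
contact_force: [-0.4, -0.2, -1.4]
gripper_width: 0.0516
```

Call:
send_rows:
  motion:
    - {"travel":[0,0,-0.02],"spin":0}
    - {"travel":[0,0,-0.025],"spin":0}
    - {"travel":[0,0,-0.01],"spin":0}
    - {"travel":[0,0,0],"spin":0}

```text
time_s: 13.67
tcp_pos: [0.5597, -0.1948, 0.1282]
eef_rot: [-179.2, -2.7, -13.2]
contact_force: [-0.2, -0.5, 0.8]
gripper_width: 0.0527
```

Call:
send_rows:
  motion:
    - {"travel":[0,0,0],"spin":7}
    - {"travel":[0,0,0],"spin":7}
    - {"travel":[0,0,0],"spin":7}
    - {"travel":[0,0,0],"spin":7}
    - {"travel":[0,0,0],"spin":7}

```text
time_s: 14.08
tcp_pos: [0.5598, -0.1942, 0.1263]
eef_rot: [-177.6, -1.7, -48.9]
contact_force: [0.1, 0.9, -0.1]
gripper_width: 0.0523
```

Call:
send_rows:
  motion:
    - {"travel":[0,0,0],"spin":7}
    - {"travel":[0,0,0],"spin":7}
    - {"travel":[0,0,0],"spin":7}
    - {"travel":[0,0,0],"spin":7}
    - {"travel":[0,0,0],"spin":7}

```text
time_s: 14.5
tcp_pos: [0.5583, -0.1936, 0.1211]
eef_rot: [-177.3, 0.1, -84.7]
contact_force: [-0.1, 0.6, -0.4]
gripper_width: 0.0526
```

```bash
python3 -c "
from h import *
tau((.5005,-.1354,.12)); print(r.get_state()['joints'])"
```

```text
tcp [ 0.5583 -0.1936  0.1211] rot [-1.7727e+02  6.0000e-02 -8.4690e+01] F [-0.13  0.57 -0.39] M [ 0.039  0.104 -0.015] w 0.0526 t 14.5
tool travel mm [-63.3  52.1  -1.3]
twist about tool z 0.017 j6 torque 2.479
[ -0.40825481  16.42622226 -20.10184434  -0.42828254 -50.76614306
   5.98402943]
```

Call:
send_rows:
  motion:
    - {"travel":[-0.03,0.026,0],"spin":0}
    - {"travel":[-0.03,0.024,0],"spin":0}
    - {"travel":[0,0,0],"spin":5}
    - {"travel":[0,0,0],"spin":5}
    - {"travel":[0,0,0],"spin":0}
  gripper: -0.1

```text
time_s: 14.92
tcp_pos: [0.4988, -0.1364, 0.1126]
eef_rot: [-177.7, 0.6, -95.7]
contact_force: [-0.8, -0.1, -0.9]
gripper_width: 0.0401
```

```bash
python3 -c "
from h import *
tau((.5005,-.1354,.07))
im,d=r.capture('top'); p=proj('top',[.515,-.137,.08]).astype(int); cv2.imwrite('pics/p8.png',cv2.resize(im[p[1]-50:p[1]+60,p[0]-75:p[0]+75],None,fx=4,fy=4,interpolation=cv2.INTER_CUBIC))"
```

```text
tcp [ 0.4988 -0.1364  0.1126] rot [-177.66    0.57  -95.7 ] F [-0.77 -0.05 -0.91] M [0.068 0.112 0.018] w 0.0401 t 14.9167
tool travel mm [-0.7  0.2 42.7]
twist about tool z -0.015 j6 torque -1.473
```

View pics/p8.png

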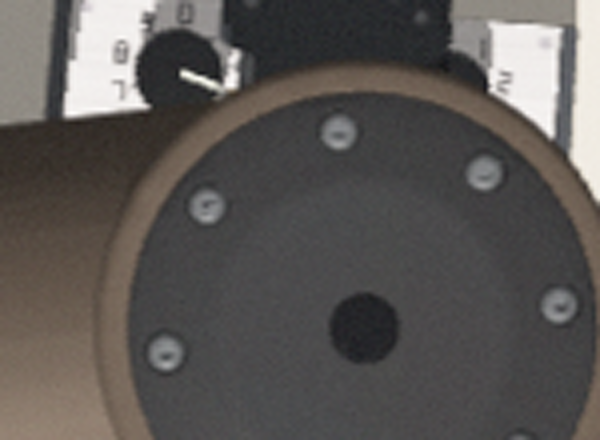

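The left dial's pointer shows from crop (180,72) to (222,92), about 1.9 rad, so it is at 3. Descending on the bar.

Call:
send_rows:
  motion:
    - {"travel":[0,0,0.015],"spin":0}
    - {"travel":[0,0,0.012],"spin":0}
    - {"travel":[0,0,0],"spin":0}

```text
time_s: 15.22
tcp_pos: [0.5018, -0.1367, 0.0848]
eef_rot: [-177.5, 0.5, -94.9]
contact_force: [-1.3, -0.8, -0.7]
gripper_width: 0.0393
```

```bash
python3 -c "
from h import *
tau((.5005,-.1354,.07))"
```

```text
tcp [ 0.5018 -0.1367  0.0848] rot [-177.49    0.55  -94.89] F [-1.26 -0.82 -0.68] M [0.008 0.159 0.003] w 0.0393 t 15.2167
tool travel mm [-1.   2.  14.8]
twist about tool z -0.001 j6 torque -0.092
```

Call:
send_rows:
  motion:
    - {"travel":[-0.001,0.002,0.014],"spin":0}
    - {"travel":[0,0,0],"spin":0}

```text
time_s: 15.38
tcp_pos: [0.5009, -0.1359, 0.0701]
eef_rot: [-177.5, 0.5, -94.7]
contact_force: [-0.7, -1.6, -1.1]
gripper_width: 0.0394
```

Call:
send_rows:
  motion:
    - {"travel":[0,0,0],"spin":0}
    - {"travel":[0,0,0],"spin":0}
    - {"travel":[0,0,0],"spin":0}
    - {"travel":[0,0,0],"spin":0}
  gripper: -1
  squeeze: 12

```text
time_s: 15.72
tcp_pos: [0.5025, -0.1366, 0.072]
eef_rot: [-177.5, 0.5, -94.5]
contact_force: [-0.1, -0.6, -0.1]
gripper_width: 0.0182
```

Call:
send_rows:
  motion:
    - {"travel":[0,0,0],"spin":0}
    - {"travel":[0,0,0],"spin":0}

```text
time_s: 15.88
tcp_pos: [0.5018, -0.1366, 0.0724]
eef_rot: [-177.5, 0.5, -94.5]
contact_force: [1.1, 0.4, -6.0]
gripper_width: 0.012
```

```bash
python3 -c "
from h import *
tau((.5005,-.1354,.07))"
```

```text
tcp [ 0.5018 -0.1366  0.0724] rot [-177.49    0.5   -94.46] F [ 1.07  0.44 -5.96] M [ 0.02  -0.316 -0.025] w 0.012 t 15.8833
tool travel mm [-1.1  1.5  2.4]
twist about tool z 0.025 j6 torque 0.072
```

Call:
send_rows:
  motion:
    - {"travel":[0,0.002,0],"spin":0}
    - {"travel":[0,0.002,0],"spin":0}

```text
time_s: 16.05
tcp_pos: [0.4984, -0.1363, 0.0724]
eef_rot: [-177.4, 0.5, -94.5]
contact_force: [0.7, -1.4, -2.6]
gripper_width: 0.0119
```

```bash
python3 -c "
from h import *
tau((.4569,-.1320,.0724))"
```

```text
tcp [ 0.4984 -0.1363  0.0724] rot [-177.41    0.51  -94.47] F [ 0.68 -1.36 -2.63] M [-0.146 -0.316 -0.022] w 0.0119 t 16.05
tool travel mm [-1.1 41.7 -1.9]
twist about tool z 0.014 j6 torque 0.087
```

The lid slides freely, with 3.4 mm moved at about 1 N. Continuing.

Call:
send_rows:
  motion:
    - {"travel":[0,0.005,-0.0002],"spin":0}
    - {"travel":[0,0.006,-0.0003],"spin":0}
    - {"travel":[0,0.006,-0.0003],"spin":0}
    - {"travel":[0,0.006,-0.0003],"spin":0}

```text
time_s: 16.38
tcp_pos: [0.4746, -0.1343, 0.0724]
eef_rot: [-177.3, 0.5, -94.5]
contact_force: [1.7, 0.7, -3.9]
gripper_width: 0.0121
```

```bash
python3 -c "
from h import *
tau((.4569,-.1330,.0724))"
```

```text
tcp [ 0.4746 -0.1343  0.0724] rot [-177.32    0.52  -94.46] F [ 1.72  0.68 -3.9 ] M [ 0.197 -0.42  -0.05 ] w 0.0121 t 16.3833
tool travel mm [ 0.1 17.7 -0.8]
twist about tool z 0.057 j6 torque 0.129
```

Call:
send_rows:
  motion:
    - {"travel":[0,0.005,-0.0002],"spin":0}
    - {"travel":[0,0.005,-0.0002],"spin":0}
    - {"travel":[0,0.003,-0.0001],"spin":0}
    - {"travel":[0,0.002,0],"spin":0}

```text
time_s: 16.72
tcp_pos: [0.457, -0.1327, 0.0725]
eef_rot: [-177.2, 0.6, -94.4]
contact_force: [12.2, -4.9, -14.6]
gripper_width: 0.0117
```

Call:
send_rows:
  motion:
    - {"travel":[0,0.0015,0],"spin":0}

```text
time_s: 16.8
tcp_pos: [0.457, -0.1326, 0.0727]
eef_rot: [-177.0, 0.6, -94.4]
contact_force: [12.3, -6.2, -17.7]
gripper_width: 0.012
```

```bash
python3 -c "
from h import *
tau((.4569,-.1330,.0724))"
```

```text
tcp [ 0.457  -0.1326  0.0727] rot [-177.04    0.56  -94.42] F [ 12.31  -6.21 -17.65] M [-2.199 -3.985 -0.261] w 0.012 t 16.8
tool travel mm [0.4 0.1 0.3]
twist about tool z 0.123 j6 torque 0.079
```

The lid is at its stop after 45 mm of travel. Releasing and withdrawing.

Call:
send_rows:
  motion:
    - {"travel":[0,0,0],"spin":0}
    - {"travel":[0,0,0],"spin":0}
    - {"travel":[0,0,0],"spin":0}
    - {"travel":[0,0,0],"spin":0}
  gripper: -0.1

```text
time_s: 17.13
tcp_pos: [0.4571, -0.1328, 0.0735]
eef_rot: [-177.0, 0.5, -94.4]
contact_force: [-0.2, -0.0, -0.3]
gripper_width: 0.0333
```

Call:
send_rows:
  motion:
    - {"travel":[0,0.001,-0.015],"spin":0}
    - {"travel":[0,0.001,-0.025],"spin":0}
    - {"travel":[0,0,-0.03],"spin":0}
    - {"travel":[0,0,-0.03],"spin":0}
    - {"travel":[0,0,-0.03],"spin":0}

```text
time_s: 17.55
tcp_pos: [0.4423, -0.1337, 0.2014]
eef_rot: [-178.0, 0.4, -94.4]
contact_force: [1.4, 0.4, 0.7]
gripper_width: 0.0394
```

Call:
send_rows:
  motion:
    - {"travel":[-0.04,0,0],"spin":0}
    - {"travel":[-0.04,0,0],"spin":0}
    - {"travel":[-0.04,0,0],"spin":0}
    - {"travel":[-0.04,0,0],"spin":0}
    - {"travel":[-0.04,0,0],"spin":0}

```text
time_s: 17.97
tcp_pos: [0.4611, 0.0648, 0.2133]
eef_rot: [-177.1, 0.6, -95.3]
contact_force: [1.6, -0.6, -0.0]
gripper_width: 0.0394
```

Call:
send_rows:
  motion:
    - {"travel":[-0.04,0,0],"spin":0}
    - {"travel":[-0.04,0,0],"spin":0}
    - {"travel":[0,0,0],"spin":0}
    - {"travel":[0,0,0],"spin":0}

```text
time_s: 18.3
tcp_pos: [0.468, 0.1552, 0.2155]
eef_rot: [-177.0, 0.7, -94.9]
contact_force: [-0.2, 0.3, 0.7]
gripper_width: 0.0392
```

```bash
python3 -c "
from h import *
tau()
im,d=r.capture('top'); cv2.imwrite('pics/p9.png',cv2.resize(im[215:360,230:430],None,fx=4,fy=4,interpolation=cv2.INTER_CUBIC))
print([w('top',x['at']).round(4) for x in r.pinpoint('top','lid_bar')[:1]])"
```

```text
tcp [0.468  0.1552 0.2155] rot [-177.02    0.68  -94.9 ] F [-0.16  0.27  0.74] M [ 0.003  0.178 -0.001] w 0.0392 t 18.3
tool travel mm [ 234.  -112.7  151.8]
twist about tool z 0.003 j6 torque -0.196
[array([ 0.4568, -0.1297,  0.0697])]
```

View pics/p9.png

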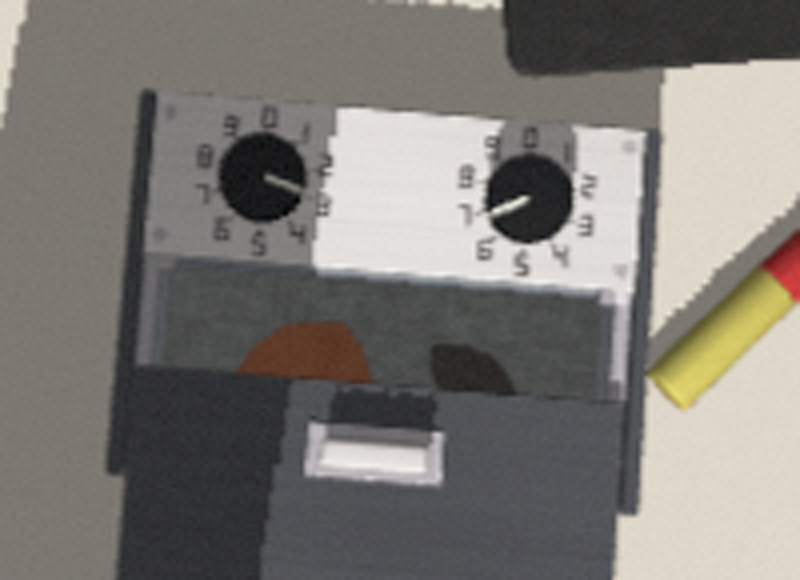

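The lid is fully drawn, with the bar at crop (375,455). The left pointer is at 3, the right one just past 7, and the glue stick is where it was. Handing in.

```bash
python3 -c "
from h import *
print([w('top',x['at']).round(4) for k in ('glue_stick','putty') for x in r.pinpoint('top',k)[:1]])
print(r.close_job())"
```

```text
[array([ 0.5112, -0.2945,  0.0028]), array([ 0.6926,  0.0431, -0.0027])]
the job is handed in; nothing more can be done
None
```

The box is open and the job is handed in, at about 18 s of the 72 s allowed; no verdict is reported.

- **Left dial:** I turned it clockwise until the twist rose by about 0.2 N m and held. That is slightly over the 0.15 N m you gave, but well under 0.4. In the pictures it stands at about 1.9 rad, at 3.
- **Right dial:** I turned it anticlockwise until the twist rose by about 0.15 N m. I then added one more half-degree nudge to confirm that it held. It was last measured at about 4.3 rad just before the catch, and the last picture shows it just past 7, within half a division.
- **Lid:** It slid with 1–2 N until it met its stop, about 45 mm out. The pull at the stop was about 14 N sideways, with up to 18 N vertically. A network check afterwards put the bar about 44 mm from its start.
- **Surroundings:** The gripper is open and clear of everything, with a wrist force under 1 N. The glue stick and putty read within about 5 mm of where they started, which is about how accurate the networks are.

The arm tilted by up to 3° while moving, and I could not correct this through the interface. I saw no effect from it.

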